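# Load the steriliser carrier in reverse order

## Robot

A 7-joint arm with a two-finger parallel gripper is mounted at the origin on the work surface. World frame = base frame: x ahead of the robot, y to its left, z up, the work surface at z = 0. Lengths are in m, angles in rad, forces in N, time in s.
With the tool pointing down it reaches from about 0.4 to 0.85 m from the base axis. Payload 4.5 kg.
Tool frame: the origin (TCP) lies midway between the tips of the shut fingers; the grasp point (between the pads) lies 19 mm behind it; z points along the fingers, y is the line along which they close (so a half turn about z gives the same grasp; the last joint's range is limited). The gripper opens to 85 mm and grips with 20 to 120 N. Pads are 22 mm wide; open, the fingers measure 114 mm over their backs; the gripper's body (76 mm by 85 mm) begins 54 mm behind the grasp point. The pads swing forward as they close: fully open they stand 13 mm farther back than shut.
Start: joints at [-1.136, 0.689, -0.195, 1.565, 0.157, 0.902, -0.215], TCP at [0.244, 0.576, 0.231] pointing down, gripper open.
Joint ranges: [-3.01, 3.01], [-0.46, 2.08], [-1.47, 1.51], [0.13, 2.56], [-1, 4.14], [0.04, 2.09], [-2.66, 2.66]. Speed limits (rad/s): [2.57, 2.57, 3.14, 3.14, 3.14, 3.14, 3.14].

## Interface

Orientations are given as a 3x3 rotation matrix whose columns are the frame's x, y, z axes.
In Python, from cell import bot gives the robot as it stands. The module is installed in compiled form; this text tells all that it offers.
- The arm moves only by the tool play_rows, never from a script. Its argument "plan" is a list of rows, each an object with "fingers": the opening in per cent of the stroke, from 0 (shut) to 100 (fully open); "slide": the shift along the tool's x, y, z in mm, a list of three; "spin": the turn about the tool's z in degrees. In form: [{"fingers": fingers, "slide": [tx, ty, tz], "spin": spin}, ...]. A call has 1 to 5 rows; each row is the pose to reach, as a shift and turn from the pose commanded when the call began, along the tool's axes at that moment; what a row does not reach only later rows make up. A row lasts 1/8 s, in which the tool goes at most 62.5 mm and 10.7 degrees, less where a joint would pass 70% of its speed; a pose out of reach is approached as far as the arm can. A call with a gripper value outside its range is refused whole. The fingers move at their own pace and stop on an object; "squeeze" is the grip in N (left out, the last holds). Time passes only in rows, so rows that repeat a pose let the fingers close. It gives the time, the measured TCP pose, the force, the opening and the grip force at its end, in the units of the state.
- bot.get_state(): the state, without advancing time (a new reading comes with each control period).
- bot.read_camera(name): name is "side" or "top" or "wrist"; returns the picture (384x512x3 uint8, red, green, blue); there is no depth.
- bot.camera_model(name): a dict with "camera_matrix" (3x3 intrinsics, pixels), "dist_coeffs" ([k1, k2, p1, p2, k3] as OpenCV has them; the pictures are not rectified), "cam_to_world" (4x4, takes a point from camera to world coordinates). Camera axes: x right, y down, z forward; pixel columns grow to the right and rows downward; lengths in m; the calibration is good to about 2 mm. A picture is of the moment at which its call begins: read the wrist's pose just before it. camera_model takes no time and is no camera call; for the wrist camera it gives the pose at the moment of the call.
- bot.job_done(): hands the job in; it is judged then, once.
Trained networks look in the newest picture that a camera, given by its name, has taken for a name from the list of things; names that differ only in an ending like _2 or _b are one class to them, and where a whole thing is asked for, a point or a joint stands for the part that bears it (a point fixed in the world has none). Each returns a list of dicts, best first, with "p" (0 to 1); they miss things now and then, are a little off and sometimes report something else, mostly with a low value. They report only what shows in the picture. A call takes as long as a camera call. They do not tell look-alikes from the thing itself.
- bot.find_in(camera, query): "centre" ([x, y, z] in m, in world coordinates, good to about 4 mm: the middle of the surface that is visible of it).
- bot.landmark_of(camera, query): "centre" ([x, y, z] in m, in world coordinates, good to about 4 mm: a listed point, or the origin of a listed thing).
The state is a dict: "time_s": time; "joint_positions": joint angles; "dq": joint speeds; "tau": joint torques, N m; "eef_pos": TCP position; "tcp_rot": TCP orientation; "wrist_force": force on the tool from outside, world axes, zero at the start; "wrist_torque": the same for the moment, N m; "opening": finger opening in m; "finger_force": force on a finger pad.
Only numpy, scipy, OpenCV 4.12 (cv2) and the standard library are available. Lean on these libraries where they do the work, as an engineer would, in place of code of your own. Each camera call takes 0.05 s, during which the arm holds its last target. There are 200 camera calls.

## Task

Move the four steel containers from the white drying rack to the bare-metal steriliser carrier, in reverse order: the one nearest the drying rack's handle goes into the carrier bay farthest from the carrier's handle, and so on, until the one farthest from the drying rack's handle stands nearest the carrier's handle. Keep them upright and set each down gently, not dropped, standing on the carrier's floor in the middle of its own bay.

Things in the scene. Friction and masses are not known exactly. Their poses are not given: they have to be found in the camera images.
- drying_rack: white plastic drying rack, fixed, on the robot's left or right. Floor 276 x 92, 12 mm thick. Four bays in a row along its x: centres x = -102, -34, 34, 102 mm, y = 0; parted by bars 4 mm thick, 12 mm above the floor. Flat loop handle, black grip, out at the +x end (far from the robot), 50 mm. Origin: centre of its underside, on the table. At the start each bay holds a drip dish with a container on it.
- carrier: bare-metal carrier with dark drain holes, fixed, on the robot's left or right. Floor 276 x 92, 12 mm thick. Four bays in a row along its x: centres x = -102, -34, 34, 102 mm, y = 0; parted by bars 4 mm thick, 12 mm above the floor. Flat loop handle, black grip, out at the +x end (far from the robot), 50 mm. Origin: centre of its underside, on the table. Empty at the start.
- drum: wide round steel drum, 48 mm across, 58 mm high plus an 8 mm high, 14 mm wide knob; about 0.22 kg. Origin: centre of its underside, z up; starts on its drip dish, 16 mm over the table. Wall straight from 5 to 55 mm above the underside: grip it there (at 45 mm the gripper clears the neighbours).
- box: square steel box, 42 x 42 mm, 72 mm high, flat top, about 0.25 kg; x and y axes square to its sides. Origin: centre of its underside, z up; starts on its drip dish, 16 mm over the table. Wall straight from 5 to 55 mm above the underside: grip it there (at 45 mm the gripper clears the neighbours).
- jar: round steel jar, 40 mm across, conical shoulder from 58 to 68 mm, small ball knob on top (79 mm in all), about 0.18 kg. Origin: centre of its underside, z up; starts on its drip dish, 16 mm over the table. Wall straight from 5 to 55 mm above the underside: grip it there (at 45 mm the gripper clears the neighbours).
- tube: slim round steel tube, 30 mm across, 84 mm high, flat perforated top, about 0.14 kg. Origin: centre of its underside, z up; starts on its drip dish, 16 mm over the table. Wall straight from 5 to 55 mm above the underside: grip it there (at 45 mm the gripper clears the neighbours).
- drum_dish: blue drip dish, plate 56 x 82 x 4 mm fixed in the drying rack bay where the drum stands at the start; it stays and so marks the bay the drum came from. Origin: centre of its underside (12 mm over the table), axes as the drying rack's.
- box_dish: blue drip dish, plate 56 x 82 x 4 mm fixed in the drying rack bay where the box stands at the start; it stays and so marks the bay the box came from. Origin: centre of its underside (12 mm over the table), axes as the drying rack's.
- jar_dish: blue drip dish, plate 56 x 82 x 4 mm fixed in the drying rack bay where the jar stands at the start; it stays and so marks the bay the jar came from. Origin: centre of its underside (12 mm over the table), axes as the drying rack's.
- tube_dish: blue drip dish, plate 56 x 82 x 4 mm fixed in the drying rack bay where the tube stands at the start; it stays and so marks the bay the tube came from. Origin: centre of its underside (12 mm over the table), axes as the drying rack's.
There are look-alikes about, which are no part of the job. Leave any green or purple look-alike of the box alone.

How it is judged:
By the outcome, as a careful person would: the job done as asked, in the order asked, and still so for the second after the job is handed in, with the robot touching nothing.
It also fails if it takes over 99 s, if anything falls off the work surface, if the arm or the gripper's body presses on something with over 40 N, if the wrist force passes 120 N, or if a joint passes its speed limit or range.

## Working session

There is one attempt and no reset: what is moved stays moved. The work goes in short steps, Python scripts to look and compute and a tool call to move; the robot and the scene stay as the last step left them, time stands still between calls to the robot, and variables do not carry over. Pictures are saved under pics/ and viewed, at most 14 in all, crops included, and the job is handed in when it is done.

Besides the shell and the picture viewer there is one more tool, called in YAML: its name, and indented under it one key for each argument. play_rows: Moves the arm, as the interface text tells. Its arguments: {"type":"object","properties":{"plan":{"type":"array","items":{"type":"object","properties":{"fingers":{"type":"number"},"slide":{"type":"array","items":{"type":"number"}},"spin":{"type":"number"}}}},"squeeze":{"type":"number"}},"required":["plan"]}

```bash
mkdir -p pics; python3 - <<'E'
from cell import bot
import cv2,numpy as np
s=bot.get_state(); print(s['time_s'],s['eef_pos'],np.round(s['tcp_rot'],3),s['opening'])
a=bot.read_camera('top');b=bot.read_camera('side')
cv2.imwrite('pics/top.png',a[:,:,::-1]);cv2.imwrite('pics/side.png',b[:,:,::-1])
for c in('top','side'):
  for q in('drying_rack','carrier','drum','box','jar','tube','drum_dish','box_dish','jar_dish','tube_dish'):
    for d in bot.landmark_of(c,q)[:3]: print(c,q,round(d['p'],2),np.round(d['centre'],4))
E
```

```text
0.0 [0.24363475 0.57485646 0.23046543] [[-0.921  0.39  -0.001]
 [ 0.39   0.921 -0.002]
 [-0.    -0.002 -1.   ]] 0.08510261005479026
top drying_rack 0.61 [ 0.5552 -0.1947  0.0016]
top carrier 0.91 [0.5286 0.2122 0.0014]
top drum 0.81 [ 0.4539 -0.1892  0.016 ]
top drum 0.44 [ 0.5293  0.2128 -0.0013]
top drum 0.26 [ 0.5827 -0.1933  0.0103]
top box 0.83 [ 0.3881 -0.297   0.0026]
top box 0.82 [ 0.4899 -0.0879 -0.0018]
top box 0.66 [ 0.6526 -0.2993 -0.0014]
top jar 0.79 [ 0.5875 -0.188   0.0155]
top tube 0.54 [ 0.6572 -0.1917  0.0158]
top drum_dish 0.82 [ 0.4509 -0.1922  0.012 ]
top box_dish 0.91 [ 0.5215 -0.192   0.0112]
top jar_dish 0.7 [ 0.5855 -0.1919  0.0089]
top jar_dish 0.6 [ 0.4529 -0.1875  0.0167]
top tube_dish 0.76 [ 0.6555 -0.1948  0.0084]
side drying_rack 0.88 [ 5.549e-01 -1.911e-01  1.000e-04]
side carrier 0.86 [ 0.5275  0.2147 -0.0016]
side carrier 0.29 [ 0.5886 -0.1898  0.0091]
side drum 0.95 [ 0.4511 -0.1942  0.0153]
side box 0.83 [ 0.493  -0.0788 -0.0006]
side box 0.62 [ 0.5207 -0.1839  0.0166]
side box 0.59 [ 0.3877 -0.296  -0.001 ]
side jar 0.81 [ 0.5852 -0.1881  0.0176]
side tube 0.68 [ 0.6565 -0.192   0.0136]
side drum_dish 0.58 [ 0.4519 -0.1926  0.012 ]
side box_dish 0.69 [ 0.5162 -0.1947  0.0104]
side jar_dish 0.59 [ 0.5851 -0.1913  0.0108]
side tube_dish 0.81 [ 0.6553 -0.1908  0.0148]
side tube_dish 0.57 [ 0.5885 -0.1903  0.0124]
```

View pics/top.png

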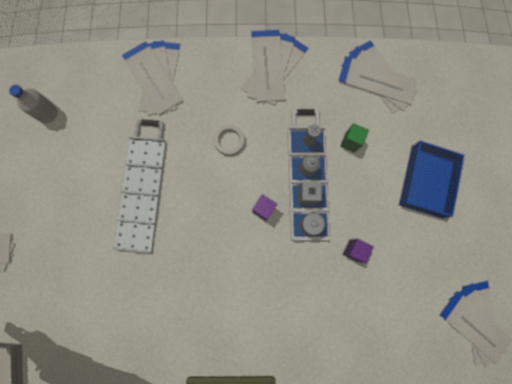

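View pics/side.png

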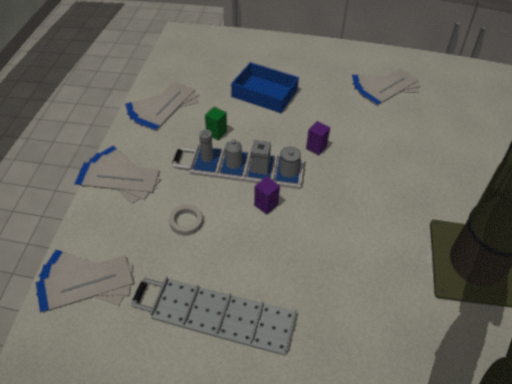

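```bash
cat > h.py <<'E'
from cell import bot
import cv2,numpy as np
def go(x,y,z,yaw):
    """print slide/spin to reach TCP (x,y,z) with tool y along world yaw+90deg (yaw deg, mod 180)"""
    s=bot.get_state();R=s['tcp_rot'];p=s['eef_pos']
    d=R.T@(np.array([x,y,z])-p)*1000
    cur=np.degrees(np.arctan2(R[1,1],R[0,1]))-90
    a=(cur-yaw+90)%180-90   # positive spin about down axis lowers the world yaw
    print('t',round(s['time_s'],2),'slide',np.round(d,1),'spin',round(a,1),'q7',round(s['joint_positions'][6],2))
def pix2w(cam,uv,z,M=None):
    M=M or bot.camera_model(cam);T=np.array(M['cam_to_world'])
    u=cv2.undistortPoints(np.array(uv,float).reshape(-1,1,2),np.array(M['camera_matrix']),np.array(M['dist_coeffs'])).reshape(-1,2)
    r=np.c_[u,np.ones(len(u))]@T[:3,:3].T
    return T[:3,3]+r*((z-T[2,3])/r[:,2])[:,None]
E
python3 - <<'E'
from h import *
s=bot.get_state();T=np.array(bot.camera_model('wrist')['cam_to_world'])
print('cam in tool',np.round(s['tcp_rot'].T@(T[:3,3]-s['eef_pos']),3),np.round(s['tcp_rot'].T@T[:3,:3],2),bot.camera_model('wrist')['camera_matrix'])
print(np.round(pix2w('top',[[115,249],[153,252],[129,138],[166,139]],.012),4))
print(np.round(pix2w('top',[[291,240],[328,241],[290,127],[325,127]],.012),4))
go(0.45,0.19,0.25,-7);go(0.45,0.19,0.25,83)
E
```

```text
cam in tool [ 0.067  0.    -0.143] [[ 0.   -0.96 -0.27]
 [ 1.    0.   -0.  ]
 [ 0.   -0.27  0.96]] [[331.53314768   0.         247.66190631]
 [  0.         331.53314768 191.65292366]
 [  0.           0.           1.        ]]
[[0.3978 0.2715 0.012 ]
 [0.3907 0.1795 0.012 ]
 [0.6702 0.2477 0.012 ]
 [0.6658 0.1545 0.012 ]]
[[ 0.4158 -0.146   0.012 ]
 [ 0.412  -0.2339  0.012 ]
 [ 0.693  -0.1519  0.012 ]
 [ 0.6927 -0.2394  0.012 ]]
t 1.1 slide [-340.2 -274.5  -18.7] spin -16.0 q7 -0.22
t 1.1 slide [-340.2 -274.5  -18.7] spin 74.0 q7 -0.22
```

play_rows:
  plan:
    - {"fingers": 100,"slide": [-40,-32,-2],"spin": -3}
    - {"fingers": 100,"slide": [-85,-70,-5],"spin": -6}
    - {"fingers": 100,"slide": [-130,-107,-9],"spin": -10}
    - {"fingers": 100,"slide": [-177,-144,-12],"spin": -14}
    - {"fingers": 100,"slide": [-224,-181,-16],"spin": -18}

```text
time_s: 1.72
eef_pos: [0.3804, 0.3198, 0.2476]
tcp_rot: [[-0.996, 0.084, 0.001], [0.084, 0.996, 0.0], [-0.001, 0.0, -1.0]]
wrist_force: [1.7, -0.9, 0.6]
opening: 0.0854
finger_force: 0.0
```

```bash
python3 - <<'E'
from h import *
go(0.45,0.21,0.25,-5)
E
```

```text
t 1.73 slide [ -78.6 -103.6   -2.4] spin 0.2 q7 0.44
```

play_rows:
  plan:
    - {"fingers": 100,"slide": [-33,-44,0],"spin": 0}
    - {"fingers": 100,"slide": [-66,-88,0],"spin": 0}
    - {"fingers": 100,"slide": [-79,-104,-2],"spin": 0}
    - {"fingers": 100,"slide": [-79,-104,-2],"spin": 0}

```text
time_s: 2.22
eef_pos: [0.4502, 0.2094, 0.2494]
tcp_rot: [[-0.996, 0.091, 0.001], [0.091, 0.996, -0.0], [-0.001, -0.0, -1.0]]
wrist_force: [-0.4, 0.8, -0.2]
opening: 0.0856
finger_force: 0.0
```

```bash
python3 - <<'E'
from h import *
M=bot.camera_model('wrist');im=bot.read_camera('wrist')
cv2.imwrite('pics/w1.png',cv2.resize(im,(800,600),interpolation=2)[:,:,::-1])
np.save('w1.npy',im);import pickle;pickle.dump(M,open('w1.pkl','wb'))
for d in bot.landmark_of('wrist','carrier'): print(d)
go(0.45,-0.19,0.25,-1)
E
```

```text
{'centre': [0.5264, 0.2174, -0.0054], 'p': 0.8}
t 2.33 slide [ -35.7 -400.7   -1.1] spin -3.9 q7 0.7
```

View pics/w1.png

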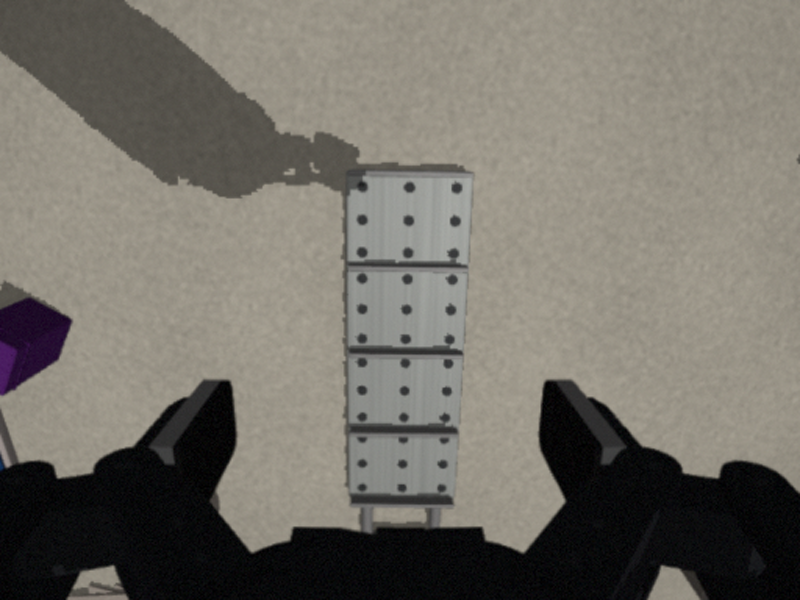

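The wrist view shows the carrier, handle at the bottom (about 400,515). The bay-centre holes are at (408,220), (406,310), (404.5,390.5) and (403,463.5), the first being nearest the robot.

```bash
python3 - <<'E'
from h import *
import pickle
M=pickle.load(open('w1.pkl','rb'))
P=np.array([[408,220],[406,310],[404.5,390.5],[403,463.5]])*.64
w=pix2w('wrist',P,.012,M);print(np.round(w,4))
d=np.diff(w[:,:2],axis=0);print(np.linalg.norm(d,axis=1),np.degrees(np.arctan2(d[:,1],d[:,0])))
c=pix2w('wrist',np.array([[346,172],[473,174],[350,500],[453,502]])*.64,.014,M);print(np.round(c,4),c.mean(0))
E
```

```text
[[0.4304 0.2265 0.012 ]
 [0.4989 0.2195 0.012 ]
 [0.5662 0.2129 0.012 ]
 [0.6338 0.2062 0.012 ]]
[0.06889926 0.0676593  0.0679061 ] [-5.86287549 -5.60547125 -5.65202486]
[[0.3919 0.1851 0.014 ]
 [0.4013 0.2756 0.014 ]
 [0.665  0.1577 0.014 ]
 [0.6754 0.2463 0.014 ]] [0.53340155 0.21615937 0.014     ]
```

play_rows:
  plan:
    - {"fingers": 100,"slide": [-5,-50,0],"spin": -1}
    - {"fingers": 100,"slide": [-10,-110,0],"spin": -2}
    - {"fingers": 100,"slide": [-15,-170,0],"spin": -3}
    - {"fingers": 100,"slide": [-20,-230,0],"spin": -4}
    - {"fingers": 100,"slide": [-25,-290,0],"spin": -4}

```text
time_s: 2.95
eef_pos: [0.4493, -0.0796, 0.2495]
tcp_rot: [[-1.0, 0.012, 0.001], [0.012, 1.0, 0.001], [-0.001, 0.001, -1.0]]
wrist_force: [0.7, -0.1, -0.5]
opening: 0.0854
finger_force: 0.0
```

play_rows:
  plan:
    - {"fingers": 100,"slide": [-5,-60,0],"spin": 0}
    - {"fingers": 100,"slide": [-8,-110,0],"spin": 0}
    - {"fingers": 100,"slide": [-8,-110,0],"spin": 0}
    - {"fingers": 100,"slide": [-8,-110,0],"spin": 0}

```text
time_s: 3.45
eef_pos: [0.4557, -0.1879, 0.2493]
tcp_rot: [[-1.0, 0.014, 0.0], [0.014, 1.0, 0.002], [-0.0, 0.002, -1.0]]
wrist_force: [0.5, 0.1, 0.3]
opening: 0.0854
finger_force: 0.0
```

```bash
python3 - <<'E'
from h import *
import pickle
M=bot.camera_model('wrist');im=bot.read_camera('wrist')
cv2.imwrite('pics/w2.png',cv2.resize(im,(800,600),interpolation=2)[:,:,::-1])
pickle.dump(M,open('w2.pkl','wb'))
for q in('drum','box','jar','tube','drying_rack'):
  for d in bot.landmark_of('wrist',q)[:2]: print(q,round(d['p'],2),np.round(d['centre'],4))
go(0.657,-0.193,0.16,-1)
E
```

```text
drum 0.6 [ 0.4462 -0.1911  0.0137]
box 0.89 [ 0.6603 -0.303  -0.0014]
box 0.78 [ 0.5233 -0.1845  0.0181]
jar 0.88 [ 0.5866 -0.1906  0.0136]
jar 0.34 [ 0.5882 -0.19    0.0121]
tube 0.98 [ 0.6599 -0.1938  0.0191]
t 3.75 slide [-201.6   -1.1   89.4] spin 0.2 q7 1.57
```

View pics/w2.png

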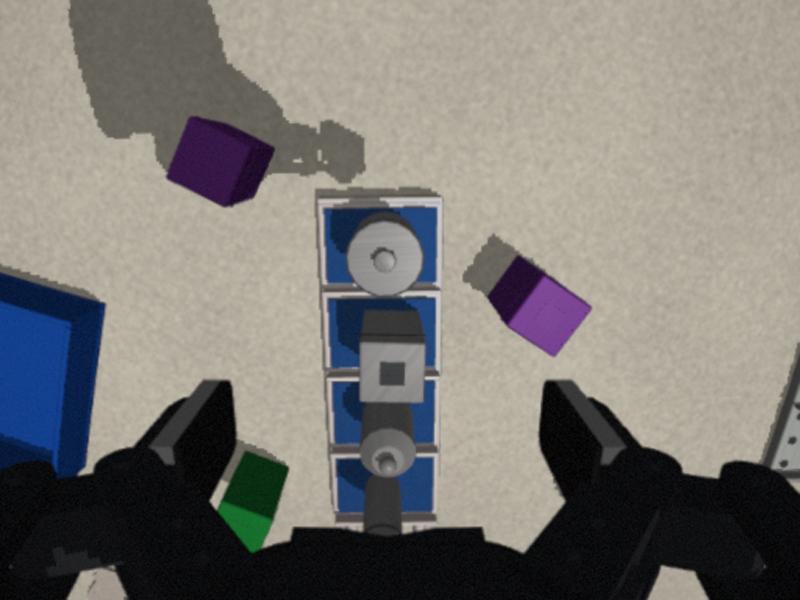

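The wrist view shows the drum with its knob at (384,259), the box top at (392,373) square to the tool, and the jar knob at (387,463). The tube is hidden behind the gripper near (383,500).

```bash
python3 - <<'E'
from h import *
import pickle
M=pickle.load(open('w2.pkl','rb'))
for n,uv,z in(('drum',[384,259],.081),('box',[392,373],.088),('boxedge',[361.5,345.5],.088),('boxedge',[423,346],.088),('boxc',[359.5,401],.088),('boxc',[425.5,402],.088),('jar',[387,463],.092),('c',[319,199],.014),('c',[441,198],.014),('c',[335,519],.014),('c',[436,519],.014)):
  print(n,np.round(pix2w('wrist',np.array([uv])*.64,z,M),4))
E
```

```text
drum [[ 0.4498 -0.1895  0.081 ]]
box [[ 0.5222 -0.1854  0.088 ]]
boxedge [[ 0.5033 -0.2044  0.088 ]]
boxedge [[ 0.5041 -0.1658  0.088 ]]
boxc [[ 0.5416 -0.2067  0.088 ]]
boxc [[ 0.5429 -0.1639  0.088 ]]
jar [[ 0.5856 -0.1895  0.092 ]]
c [[ 0.418  -0.2363  0.014 ]]
c [[ 0.4185 -0.1481  0.014 ]]
c [[ 0.6934 -0.2364  0.014 ]]
c [[ 0.6946 -0.1478  0.014 ]]
```

play_rows:
  plan:
    - {"fingers": 100,"slide": [6,-3,50],"spin": -1}
    - {"fingers": 100,"slide": [6,-3,110],"spin": -1}
    - {"fingers": 100,"slide": [6,-3,165],"spin": -1}
    - {"fingers": 100,"slide": [6,-3,200],"spin": -1}
    - {"fingers": 100,"slide": [6,-3,209],"spin": -1}

```text
time_s: 4.38
eef_pos: [0.4483, -0.1921, 0.0386]
tcp_rot: [[-1.0, -0.002, -0.003], [-0.002, 1.0, 0.001], [0.003, 0.001, -1.0]]
wrist_force: [-0.2, 0.5, 0.4]
opening: 0.0854
finger_force: 0.0
```

play_rows:
  plan:
    - {"fingers": 50,"slide": [0,0,0],"spin": 0}
    - {"fingers": 45,"slide": [0,0,0],"spin": 0}
    - {"fingers": 40,"slide": [0,0,0],"spin": 0}
    - {"fingers": 40,"slide": [0,0,0],"spin": 0}
    - {"fingers": 40,"slide": [0,0,0],"spin": 0}
  squeeze: 40

```text
time_s: 5.0
eef_pos: [0.4503, -0.1928, 0.0419]
tcp_rot: [[-1.0, -0.001, 0.003], [-0.001, 1.0, 0.0], [-0.003, 0.0, -1.0]]
wrist_force: [0.2, 2.7, 6.6]
opening: 0.0472
finger_force: 40.9
```

play_rows:
  plan:
    - {"fingers": 40,"slide": [0,0,-25],"spin": 0}
    - {"fingers": 40,"slide": [0,0,-75],"spin": 0}
    - {"fingers": 40,"slide": [-5,10,-115],"spin": 0}
    - {"fingers": 40,"slide": [-20,40,-120],"spin": 1}
    - {"fingers": 40,"slide": [-40,88,-120],"spin": 2}

```text
time_s: 5.62
eef_pos: [0.4895, -0.1069, 0.162]
tcp_rot: [[-0.999, 0.04, 0.003], [0.04, 0.999, -0.002], [-0.003, -0.002, -1.0]]
wrist_force: [0.7, 1.4, -3.4]
opening: 0.047
finger_force: 42.5
```

play_rows:
  plan:
    - {"fingers": 40,"slide": [-23,50,0],"spin": 1}
    - {"fingers": 40,"slide": [-46,100,0],"spin": 2}
    - {"fingers": 40,"slide": [-69,150,0],"spin": 3}
    - {"fingers": 40,"slide": [-92,200,0],"spin": 4}
    - {"fingers": 40,"slide": [-115,250,0],"spin": 4}

```text
time_s: 6.25
eef_pos: [0.613, 0.1419, 0.1612]
tcp_rot: [[-0.995, 0.105, 0.001], [0.105, 0.995, -0.0], [-0.001, -0.0, -1.0]]
wrist_force: [0.6, 0.7, -2.4]
opening: 0.0469
finger_force: 42.5
```

```bash
python3 - <<'E'
from h import *
go(.6338,.2062,.10,-5.7)
E
```

```text
t 6.25 slide [-13.9  66.1  61.2] spin -0.3 q7 0.94
```

play_rows:
  plan:
    - {"fingers": 40,"slide": [-8,40,0],"spin": 0}
    - {"fingers": 40,"slide": [-14,66,20],"spin": 0}
    - {"fingers": 40,"slide": [-14,66,65],"spin": 0}
    - {"fingers": 40,"slide": [-14,66,95],"spin": 0}
    - {"fingers": 40,"slide": [-14,66,105],"spin": 0}

```text
time_s: 6.88
eef_pos: [0.6318, 0.2039, 0.0538]
tcp_rot: [[-0.995, 0.104, -0.004], [0.104, 0.995, -0.002], [0.003, -0.002, -1.0]]
wrist_force: [-0.0, -0.4, -2.1]
opening: 0.0473
finger_force: 42.3
```

play_rows:
  plan:
    - {"fingers": 40,"slide": [0,0,0],"spin": 0}
    - {"fingers": 40,"slide": [0,0,5],"spin": 0}

```text
time_s: 7.12
eef_pos: [0.6349, 0.2056, 0.0523]
tcp_rot: [[-0.995, 0.104, 0.004], [0.104, 0.995, 0.002], [-0.004, 0.002, -1.0]]
wrist_force: [1.2, 0.1, -2.0]
opening: 0.0471
finger_force: 42.3
```

```bash
python3 - <<'E'
from h import *
import pickle
go(.6338,.2062,.038,-5.7); print(bot.get_state()['wrist_force'])
M=bot.camera_model('side');im=bot.read_camera('side')
cv2.imwrite('pics/s2.png',cv2.resize(im[240:384,100:330],(800,500),interpolation=2)[:,:,::-1])
for q in ('drum',): print(bot.landmark_of('side',q)[:2])
E
```

```text
t 7.12 slide [ 1.2  0.4 14.3] spin -0.3 q7 0.85
[ 1.2054316   0.0560813  -2.01303405]
[{'centre': [0.6353, 0.2039, 0.0223], 'p': 0.83}]
```

View pics/s2.png

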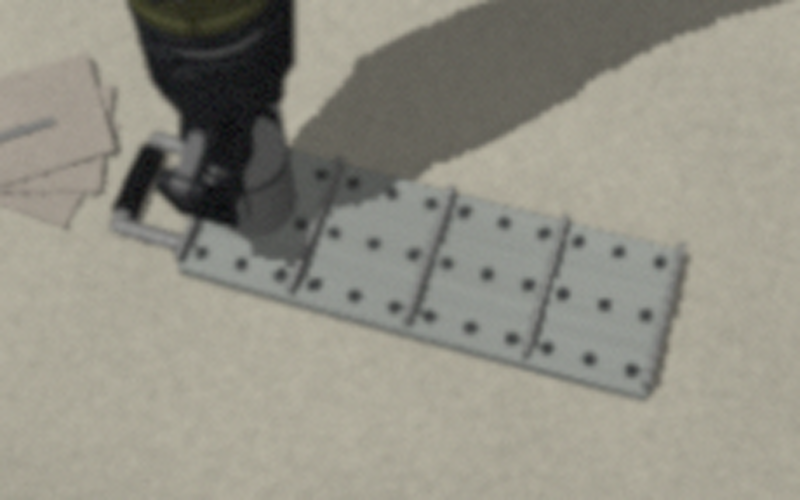

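The crop shows the drum held just above the bay next to the handle, at about (265,195), roughly centred. I'll lower it slowly.

play_rows:
  plan:
    - {"fingers": 40,"slide": [1,0,4],"spin": 0}
    - {"fingers": 40,"slide": [1,0,8],"spin": 0}
    - {"fingers": 40,"slide": [1,0,10],"spin": 0}
    - {"fingers": 40,"slide": [1,0,12],"spin": 0}
    - {"fingers": 40,"slide": [1,0,12],"spin": 0}

```text
time_s: 7.85
eef_pos: [0.6324, 0.2052, 0.0383]
tcp_rot: [[-0.995, 0.104, 0.0], [0.104, 0.995, 0.0], [-0.0, 0.0, -1.0]]
wrist_force: [-0.5, -0.2, -2.2]
opening: 0.0469
finger_force: 42.5
```

play_rows:
  plan:
    - {"fingers": 40,"slide": [-1,0,1],"spin": 0}
    - {"fingers": 40,"slide": [-1,0,2],"spin": 0}
    - {"fingers": 40,"slide": [-1,0,2],"spin": 0}

```text
time_s: 8.22
eef_pos: [0.6326, 0.2052, 0.0381]
tcp_rot: [[-0.995, 0.104, -0.001], [0.104, 0.995, -0.0], [0.001, -0.0, -1.0]]
wrist_force: [-5.3, -1.8, 12.0]
opening: 0.0469
finger_force: 43.7
```

play_rows:
  plan:
    - {"fingers": 65,"slide": [0,0,0],"spin": 0}
    - {"fingers": 100,"slide": [0,0,0],"spin": 0}
    - {"fingers": 100,"slide": [0,0,0],"spin": 0}
    - {"fingers": 100,"slide": [0,0,-20],"spin": 0}
    - {"fingers": 100,"slide": [0,0,-75],"spin": 0}

```text
time_s: 8.85
eef_pos: [0.6315, 0.2043, 0.1105]
tcp_rot: [[-0.995, 0.104, -0.005], [0.104, 0.995, -0.002], [0.005, -0.002, -1.0]]
wrist_force: [1.2, -0.5, 1.1]
opening: 0.0853
finger_force: 0.0
```

```bash
python3 - <<'E'
from h import *
go(.522,-.186,.16,0)
E
```

```text
t 8.85 slide [  68.7 -399.7  -48.2] spin -5.9 q7 0.87
```

play_rows:
  plan:
    - {"fingers": 100,"slide": [5,-20,-40],"spin": 0}
    - {"fingers": 100,"slide": [15,-80,-48],"spin": -2}
    - {"fingers": 100,"slide": [25,-140,-48],"spin": -4}
    - {"fingers": 100,"slide": [35,-200,-48],"spin": -6}
    - {"fingers": 100,"slide": [45,-260,-48],"spin": -6}

```text
time_s: 9.48
eef_pos: [0.5616, -0.0508, 0.1608]
tcp_rot: [[-1.0, -0.001, 0.002], [-0.001, 1.0, -0.0], [-0.002, -0.0, -1.0]]
wrist_force: [0.9, -0.6, -0.1]
opening: 0.0858
finger_force: 0.0
```

```bash
python3 - <<'E'
from h import *
go(.522,-.186,.04,0)
E
```

```text
t 9.47 slide [  40.  -135.1  120.8] spin 0.1 q7 1.26
```

play_rows:
  plan:
    - {"fingers": 100,"slide": [17,-58,0],"spin": 0}
    - {"fingers": 100,"slide": [34,-115,0],"spin": 0}
    - {"fingers": 100,"slide": [40,-135,10],"spin": 0}
    - {"fingers": 100,"slide": [40,-135,40],"spin": 0}
    - {"fingers": 100,"slide": [40,-135,85],"spin": 0}

```text
time_s: 10.1
eef_pos: [0.5239, -0.1839, 0.0752]
tcp_rot: [[-1.0, -0.001, 0.006], [-0.001, 1.0, -0.0], [-0.006, -0.0, -1.0]]
wrist_force: [1.0, 0.3, 0.7]
opening: 0.0855
finger_force: 0.0
```

play_rows:
  plan:
    - {"fingers": 100,"slide": [0,0,30],"spin": 0}
    - {"fingers": 100,"slide": [0,0,36],"spin": 0}
    - {"fingers": 60,"slide": [0,0,36],"spin": 0}
    - {"fingers": 45,"slide": [0,0,36],"spin": 0}
    - {"fingers": 35,"slide": [0,0,36],"spin": 0}
  squeeze: 40

```text
time_s: 10.72
eef_pos: [0.5228, -0.1844, 0.0398]
tcp_rot: [[-1.0, -0.0, 0.003], [-0.0, 1.0, -0.001], [-0.003, -0.001, -1.0]]
wrist_force: [0.0, -0.5, 6.1]
opening: 0.0415
finger_force: 41.0
```

play_rows:
  plan:
    - {"fingers": 35,"slide": [0,0,0],"spin": 0}
    - {"fingers": 35,"slide": [0,0,0],"spin": 0}

```text
time_s: 10.98
eef_pos: [0.5228, -0.1844, 0.0398]
tcp_rot: [[-1.0, -0.0, 0.003], [-0.0, 1.0, -0.001], [-0.003, -0.001, -1.0]]
wrist_force: [0.4, -1.2, 5.7]
opening: 0.0416
finger_force: 41.0
```

play_rows:
  plan:
    - {"fingers": 35,"slide": [0,0,-25],"spin": 0}
    - {"fingers": 35,"slide": [0,0,-75],"spin": 0}
    - {"fingers": 35,"slide": [-1,10,-115],"spin": 0}
    - {"fingers": 35,"slide": [-5,45,-120],"spin": 1}
    - {"fingers": 35,"slide": [-11,98,-120],"spin": 2}

```text
time_s: 11.6
eef_pos: [0.5328, -0.0874, 0.1595]
tcp_rot: [[-0.999, 0.04, 0.002], [0.04, 0.999, -0.002], [-0.002, -0.002, -1.0]]
wrist_force: [1.3, 1.4, -3.4]
opening: 0.0414
finger_force: 41.6
```

play_rows:
  plan:
    - {"fingers": 35,"slide": [-6,50,0],"spin": 1}
    - {"fingers": 35,"slide": [-12,100,0],"spin": 2}
    - {"fingers": 35,"slide": [-18,150,0],"spin": 3}
    - {"fingers": 35,"slide": [-24,200,0],"spin": 4}
    - {"fingers": 35,"slide": [-30,250,0],"spin": 4}

```text
time_s: 12.22
eef_pos: [0.5709, 0.1643, 0.1585]
tcp_rot: [[-0.995, 0.104, -0.0], [0.104, 0.995, -0.0], [0.0, -0.0, -1.0]]
wrist_force: [1.1, -0.4, -3.7]
opening: 0.0417
finger_force: 41.5
```

```bash
python3 - <<'E'
from h import *
go(.5662,.2129,.05,-5.7)
E
```

```text
t 12.22 slide [  9.7  47.9 108.5] spin -0.3 q7 0.87
```

play_rows:
  plan:
    - {"fingers": 35,"slide": [7,30,0],"spin": 0}
    - {"fingers": 35,"slide": [10,48,25],"spin": 0}
    - {"fingers": 35,"slide": [10,48,70],"spin": 0}
    - {"fingers": 35,"slide": [10,48,100],"spin": 0}
    - {"fingers": 35,"slide": [10,48,108],"spin": 0}

```text
time_s: 12.85
eef_pos: [0.5645, 0.211, 0.0486]
tcp_rot: [[-0.995, 0.104, -0.004], [0.104, 0.995, -0.002], [0.004, -0.002, -1.0]]
wrist_force: [0.0, 0.6, -2.7]
opening: 0.0414
finger_force: 41.3
```

play_rows:
  plan:
    - {"fingers": 35,"slide": [0,0,0],"spin": 0}
    - {"fingers": 35,"slide": [0,0,4],"spin": 0}
    - {"fingers": 35,"slide": [0,0,8],"spin": 0}
    - {"fingers": 35,"slide": [0,0,11],"spin": 0}
    - {"fingers": 35,"slide": [0,0,12],"spin": 0}

```text
time_s: 13.48
eef_pos: [0.5661, 0.2117, 0.0382]
tcp_rot: [[-0.995, 0.104, -0.0], [0.104, 0.995, 0.0], [0.0, 0.0, -1.0]]
wrist_force: [0.0, -0.4, -2.9]
opening: 0.0417
finger_force: 41.3
```

```bash
python3 - <<'E'
from h import *
go(.5662,.2129,.0358,-5.7)
E
```

```text
t 13.47 slide [0.  1.2 2.4] spin -0.3 q7 0.76
```

play_rows:
  plan:
    - {"fingers": 35,"slide": [0,1,1],"spin": 0}
    - {"fingers": 35,"slide": [0,1,2],"spin": 0}
    - {"fingers": 35,"slide": [0,1,3],"spin": 0}
    - {"fingers": 35,"slide": [0,1,3],"spin": 0}

```text
time_s: 13.98
eef_pos: [0.5663, 0.2129, 0.0359]
tcp_rot: [[-0.995, 0.104, 0.0], [0.104, 0.995, 0.0], [-0.0, 0.0, -1.0]]
wrist_force: [-1.7, -0.5, 4.0]
opening: 0.0418
finger_force: 42.0
```

play_rows:
  plan:
    - {"fingers": 65,"slide": [0,0,0],"spin": 0}
    - {"fingers": 100,"slide": [0,0,0],"spin": 0}
    - {"fingers": 100,"slide": [0,0,0],"spin": 0}
    - {"fingers": 100,"slide": [0,0,-20],"spin": 0}
    - {"fingers": 100,"slide": [0,0,-75],"spin": 0}

```text
time_s: 14.6
eef_pos: [0.5646, 0.212, 0.1099]
tcp_rot: [[-0.995, 0.104, -0.004], [0.104, 0.995, -0.002], [0.004, -0.002, -1.0]]
wrist_force: [0.5, 0.7, 0.6]
opening: 0.0851
finger_force: 0.0
```

```bash
python3 - <<'E'
from h import *
go(.586,-.1895,.16,0)
E
```

```text
t 14.6 slide [ -62.6 -397.3  -49.4] spin -5.9 q7 0.79
```

play_rows:
  plan:
    - {"fingers": 100,"slide": [-3,-20,-40],"spin": 0}
    - {"fingers": 100,"slide": [-12,-80,-49],"spin": -2}
    - {"fingers": 100,"slide": [-22,-140,-49],"spin": -4}
    - {"fingers": 100,"slide": [-31,-200,-49],"spin": -6}
    - {"fingers": 100,"slide": [-41,-260,-49],"spin": -6}

```text
time_s: 15.22
eef_pos: [0.5804, -0.0522, 0.1609]
tcp_rot: [[-1.0, -0.001, 0.002], [-0.001, 1.0, -0.0], [-0.002, -0.0, -1.0]]
wrist_force: [1.3, 0.0, 0.5]
opening: 0.0855
finger_force: 0.0
```

```bash
python3 - <<'E'
from h import *
go(.586,-.1895,.04,0)
E
```

```text
t 15.22 slide [  -5.3 -137.3  120.9] spin 0.1 q7 1.27
```

play_rows:
  plan:
    - {"fingers": 100,"slide": [-2,-58,0],"spin": 0}
    - {"fingers": 100,"slide": [-4,-115,0],"spin": 0}
    - {"fingers": 100,"slide": [-5,-137,10],"spin": 0}
    - {"fingers": 100,"slide": [-5,-137,40],"spin": 0}
    - {"fingers": 100,"slide": [-5,-137,85],"spin": 0}

```text
time_s: 15.85
eef_pos: [0.5869, -0.1868, 0.0753]
tcp_rot: [[-1.0, -0.001, 0.005], [-0.001, 1.0, 0.0], [-0.005, 0.0, -1.0]]
wrist_force: [0.5, 0.0, -0.3]
opening: 0.0856
finger_force: 0.0
```

play_rows:
  plan:
    - {"fingers": 100,"slide": [0,0,30],"spin": 0}
    - {"fingers": 100,"slide": [0,0,36],"spin": 0}
    - {"fingers": 60,"slide": [0,0,36],"spin": 0}
    - {"fingers": 45,"slide": [0,0,36],"spin": 0}
    - {"fingers": 33,"slide": [0,0,36],"spin": 0}
  squeeze: 40

```text
time_s: 16.48
eef_pos: [0.5862, -0.1877, 0.04]
tcp_rot: [[-1.0, -0.0, 0.003], [-0.0, 1.0, -0.001], [-0.003, -0.001, -1.0]]
wrist_force: [-0.8, -0.1, 2.9]
opening: 0.0388
finger_force: 40.5
```

play_rows:
  plan:
    - {"fingers": 33,"slide": [0,0,0],"spin": 0}
    - {"fingers": 33,"slide": [0,0,0],"spin": 0}

```text
time_s: 16.73
eef_pos: [0.5862, -0.1877, 0.04]
tcp_rot: [[-1.0, -0.0, 0.003], [-0.0, 1.0, -0.001], [-0.003, -0.001, -1.0]]
wrist_force: [-0.9, -1.0, 6.5]
opening: 0.0388
finger_force: 40.7
```

```bash
python3 - <<'E'
from h import *
go(.4989,.2195,.16,-5.7)
E
```

```text
t 16.73 slide [  86.9  407.1 -120.7] spin 5.7 q7 1.42
```

play_rows:
  plan:
    - {"fingers": 33,"slide": [0,0,-25],"spin": 0}
    - {"fingers": 33,"slide": [0,0,-75],"spin": 0}
    - {"fingers": 33,"slide": [2,10,-115],"spin": 0}
    - {"fingers": 33,"slide": [9,45,-120],"spin": 1}
    - {"fingers": 33,"slide": [21,98,-120],"spin": 2}

```text
time_s: 17.35
eef_pos: [0.5647, -0.0903, 0.1596]
tcp_rot: [[-0.999, 0.039, 0.003], [0.039, 0.999, -0.001], [-0.003, -0.001, -1.0]]
wrist_force: [1.3, 1.1, -3.1]
opening: 0.0389
finger_force: 40.9
```

play_rows:
  plan:
    - {"fingers": 33,"slide": [11,50,0],"spin": 1}
    - {"fingers": 33,"slide": [21,100,0],"spin": 2}
    - {"fingers": 33,"slide": [32,150,0],"spin": 3}
    - {"fingers": 33,"slide": [43,200,0],"spin": 4}
    - {"fingers": 33,"slide": [54,250,0],"spin": 4}

```text
time_s: 17.98
eef_pos: [0.5182, 0.1641, 0.1587]
tcp_rot: [[-0.995, 0.104, 0.0], [0.104, 0.995, 0.0], [-0.0, 0.0, -1.0]]
wrist_force: [0.1, -0.3, -1.5]
opening: 0.0391
finger_force: 40.9
```

```bash
python3 - <<'E'
from h import *
go(.4989,.2195,.05,-5.7)
E
```

```text
t 17.98 slide [ 25.   53.  108.7] spin -0.3 q7 0.81
```

play_rows:
  plan:
    - {"fingers": 33,"slide": [18,38,0],"spin": 0}
    - {"fingers": 33,"slide": [25,53,25],"spin": 0}
    - {"fingers": 33,"slide": [25,53,70],"spin": 0}
    - {"fingers": 33,"slide": [25,53,100],"spin": 0}
    - {"fingers": 33,"slide": [25,53,108],"spin": 0}

```text
time_s: 18.6
eef_pos: [0.4981, 0.2174, 0.049]
tcp_rot: [[-0.995, 0.104, -0.003], [0.104, 0.995, -0.001], [0.003, -0.002, -1.0]]
wrist_force: [-0.0, 1.0, -2.2]
opening: 0.0387
finger_force: 40.8
```

play_rows:
  plan:
    - {"fingers": 33,"slide": [0,0,0],"spin": 0}
    - {"fingers": 33,"slide": [0,1,4],"spin": 0}
    - {"fingers": 33,"slide": [0,1,8],"spin": 0}
    - {"fingers": 33,"slide": [0,1,11],"spin": 0}
    - {"fingers": 33,"slide": [0,1,12],"spin": 0}

```text
time_s: 19.23
eef_pos: [0.4994, 0.2188, 0.0382]
tcp_rot: [[-0.995, 0.104, -0.0], [0.104, 0.995, -0.0], [0.0, -0.0, -1.0]]
wrist_force: [-0.7, -0.4, -2.0]
opening: 0.0387
finger_force: 40.9
```

play_rows:
  plan:
    - {"fingers": 33,"slide": [0,0,1],"spin": 0}
    - {"fingers": 33,"slide": [0,0,2],"spin": 0}
    - {"fingers": 33,"slide": [0,0,2.5],"spin": 0}
    - {"fingers": 33,"slide": [0,0,2.5],"spin": 0}

```text
time_s: 19.73
eef_pos: [0.4994, 0.2189, 0.036]
tcp_rot: [[-0.995, 0.104, 0.0], [0.104, 0.995, 0.0], [-0.0, 0.0, -1.0]]
wrist_force: [-0.5, -0.1, 1.6]
opening: 0.0386
finger_force: 41.2
```

Contact. I'll release, then go to the tube and take a look on the way.

play_rows:
  plan:
    - {"fingers": 65,"slide": [0,0,0],"spin": 0}
    - {"fingers": 100,"slide": [0,0,0],"spin": 0}
    - {"fingers": 100,"slide": [0,0,0],"spin": 0}
    - {"fingers": 100,"slide": [0,0,-20],"spin": 0}
    - {"fingers": 100,"slide": [0,0,-75],"spin": 0}

```text
time_s: 20.35
eef_pos: [0.4978, 0.2181, 0.1096]
tcp_rot: [[-0.995, 0.103, -0.005], [0.103, 0.995, -0.003], [0.004, -0.003, -1.0]]
wrist_force: [0.6, 0.5, 0.8]
opening: 0.0854
finger_force: 0.0
```

```bash
python3 - <<'E'
from h import *
go(.657,-.1925,.16,0)
E
```

```text
t 20.35 slide [-200.6 -392.1  -50.1] spin -5.9 q7 0.69
```

play_rows:
  plan:
    - {"fingers": 100,"slide": [-5,-15,-40],"spin": 0}
    - {"fingers": 100,"slide": [-20,-72,-55],"spin": -2}
    - {"fingers": 100,"slide": [-35,-130,-70],"spin": -4}
    - {"fingers": 100,"slide": [-50,-188,-80],"spin": -6}
    - {"fingers": 100,"slide": [-65,-246,-90],"spin": -6}

```text
time_s: 20.98
eef_pos: [0.5386, -0.0346, 0.2013]
tcp_rot: [[-1.0, -0.001, 0.001], [-0.001, 1.0, 0.0], [-0.001, 0.0, -1.0]]
wrist_force: [0.6, 0.5, 0.8]
opening: 0.0853
finger_force: 0.0
```

play_rows:
  plan:
    - {"fingers": 100,"slide": [-5,-58,0],"spin": 0}
    - {"fingers": 100,"slide": [-10,-116,0],"spin": 0}
    - {"fingers": 100,"slide": [-15,-152,0],"spin": 0}
    - {"fingers": 100,"slide": [-15,-152,0],"spin": 0}

```text
time_s: 21.48
eef_pos: [0.5529, -0.1894, 0.2004]
tcp_rot: [[-1.0, 0.007, -0.0], [0.007, 1.0, -0.002], [0.0, -0.002, -1.0]]
wrist_force: [-0.4, -0.3, -0.7]
opening: 0.0853
finger_force: 0.0
```

```bash
python3 - <<'E'
from h import *
import pickle
s=bot.get_state();print(s['eef_pos'])
M=bot.camera_model('wrist');im=bot.read_camera('wrist')
cv2.imwrite('pics/w3.png',cv2.resize(im,(800,600),interpolation=2)[:,:,::-1])
pickle.dump(M,open('w3.pkl','wb'))
b=bot.read_camera('top');cv2.imwrite('pics/t3.png',cv2.resize(b[110:260,90:180],(480,800)[:1]+(600,),interpolation=2)[:,:,::-1])
for c,q in(('wrist','tube'),('top','drum'),('top','box'),('top','jar')):
  for d in bot.landmark_of(c,q)[:2]: print(q,round(d['p'],2),np.round(d['centre'],4))
E
```

```text
[ 0.55289301 -0.18936831  0.20035338]
tube 0.96 [ 0.6604 -0.1939  0.0185]
drum 0.66 [0.6317 0.2044 0.0118]
box 0.96 [ 0.3875 -0.2974  0.0024]
box 0.81 [0.564  0.2103 0.01  ]
jar 0.94 [0.5048 0.2197 0.0121]
```

View pics/w3.png

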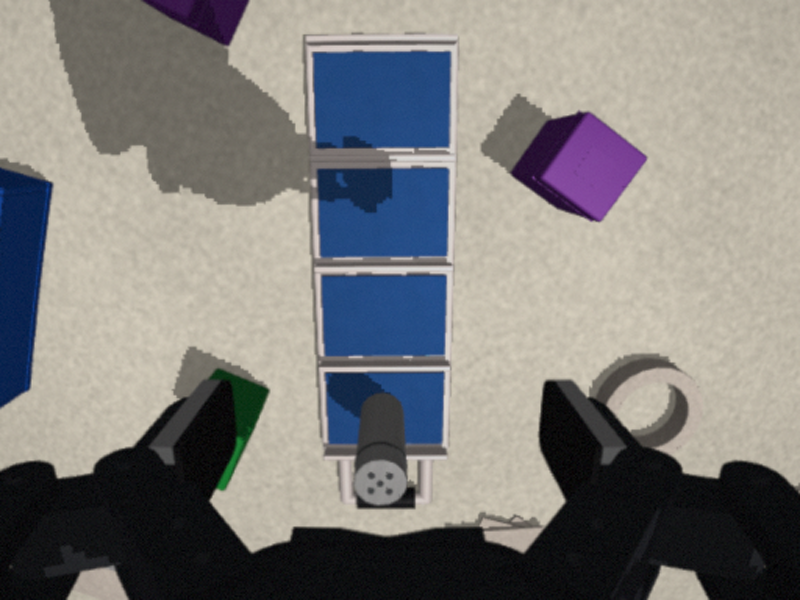

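View pics/t3.png

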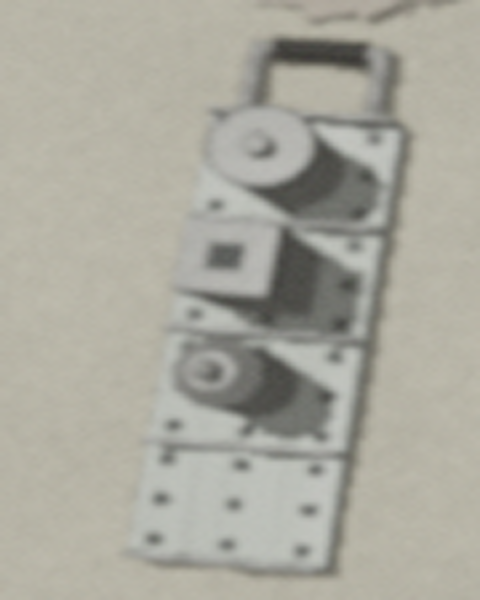

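The three placed containers stand upright, each in its own bay. The wrist view puts the tube's top at (380.5,482), with the green look-alike clear of the fingers.

```bash
python3 - <<'E'
from h import *
import pickle
M=pickle.load(open('w3.pkl','rb'))
print(np.round(pix2w('wrist',np.array([[380.5,482],[268,390]])*.64,.1,M),4))
go(.6575,-.193,.04,0)
E
```

```text
[[ 0.6576 -0.194   0.1   ]
 [ 0.6021 -0.2517  0.1   ]]
t 21.77 slide [-103.7  -10.7  160.9] spin 0.2 q7 1.51
```

play_rows:
  plan:
    - {"fingers": 100,"slide": [-40,-5,0],"spin": 0}
    - {"fingers": 100,"slide": [-90,-10,0],"spin": 0}
    - {"fingers": 100,"slide": [-104,-10,15],"spin": 0}
    - {"fingers": 100,"slide": [-104,-10,60],"spin": 0}
    - {"fingers": 100,"slide": [-104,-10,110],"spin": 0}

```text
time_s: 22.4
eef_pos: [0.6574, -0.1934, 0.0896]
tcp_rot: [[-1.0, -0.002, 0.0], [-0.002, 1.0, 0.0], [-0.0, 0.0, -1.0]]
wrist_force: [-0.3, -0.0, -0.1]
opening: 0.0854
finger_force: 0.0
```

play_rows:
  plan:
    - {"fingers": 100,"slide": [0,0,35],"spin": 0}
    - {"fingers": 100,"slide": [0,0,51],"spin": 0}
    - {"fingers": 60,"slide": [0,0,51],"spin": 0}
    - {"fingers": 40,"slide": [0,0,51],"spin": 0}
    - {"fingers": 22,"slide": [0,0,51],"spin": 0}
  squeeze: 40

```text
time_s: 23.02
eef_pos: [0.6587, -0.1947, 0.0415]
tcp_rot: [[-1.0, -0.0, 0.003], [-0.0, 1.0, -0.001], [-0.003, -0.001, -1.0]]
wrist_force: [0.9, 0.5, 0.3]
opening: 0.0319
finger_force: 0.0
```

play_rows:
  plan:
    - {"fingers": 22,"slide": [0,0,0],"spin": 0}
    - {"fingers": 22,"slide": [0,0,0],"spin": 0}
    - {"fingers": 22,"slide": [0,0,0],"spin": 0}

```text
time_s: 23.4
eef_pos: [0.6587, -0.1947, 0.0415]
tcp_rot: [[-1.0, -0.0, 0.003], [-0.0, 1.0, -0.0], [-0.003, -0.0, -1.0]]
wrist_force: [-0.9, 0.7, 7.0]
opening: 0.0291
finger_force: 39.2
```

```bash
python3 - <<'E'
from h import *
go(.4304,.2265,.165,-5.7)
E
```

```text
t 23.4 slide [ 227.8  421.2 -124.3] spin 5.7 q7 1.47
```

play_rows:
  plan:
    - {"fingers": 22,"slide": [0,0,-25],"spin": 0}
    - {"fingers": 22,"slide": [0,0,-75],"spin": 0}
    - {"fingers": 22,"slide": [5,9,-118],"spin": 0}
    - {"fingers": 22,"slide": [22,42,-124],"spin": 1}
    - {"fingers": 22,"slide": [46,88,-124],"spin": 2}

```text
time_s: 24.02
eef_pos: [0.6121, -0.1073, 0.165]
tcp_rot: [[-0.999, 0.038, 0.004], [0.038, 0.999, -0.001], [-0.004, -0.001, -1.0]]
wrist_force: [-0.0, 1.0, -1.1]
opening: 0.0291
finger_force: 39.6
```

play_rows:
  plan:
    - {"fingers": 22,"slide": [27,47,0],"spin": 1}
    - {"fingers": 22,"slide": [54,94,0],"spin": 2}
    - {"fingers": 22,"slide": [81,141,0],"spin": 3}
    - {"fingers": 22,"slide": [108,188,0],"spin": 4}
    - {"fingers": 22,"slide": [135,235,0],"spin": 4}

```text
time_s: 24.65
eef_pos: [0.484, 0.1345, 0.1642]
tcp_rot: [[-0.995, 0.104, 0.001], [0.104, 0.995, 0.001], [-0.001, 0.001, -1.0]]
wrist_force: [0.7, 1.2, -0.8]
opening: 0.0294
finger_force: 39.6
```

```bash
python3 - <<'E'
from h import *
go(.4304,.2265,.052,-5.7)
E
```

```text
t 24.65 slide [ 63.   85.9 112.2] spin -0.3 q7 0.82
```

play_rows:
  plan:
    - {"fingers": 22,"slide": [28,38,0],"spin": 0}
    - {"fingers": 22,"slide": [52,72,0],"spin": 0}
    - {"fingers": 22,"slide": [62,86,10],"spin": 0}
    - {"fingers": 22,"slide": [62,86,45],"spin": 0}
    - {"fingers": 22,"slide": [62,86,85],"spin": 0}

```text
time_s: 25.28
eef_pos: [0.4327, 0.2259, 0.0787]
tcp_rot: [[-0.995, 0.103, 0.003], [0.103, 0.995, 0.002], [-0.002, 0.002, -1.0]]
wrist_force: [1.2, -1.0, -1.1]
opening: 0.0297
finger_force: 39.6
```

play_rows:
  plan:
    - {"fingers": 22,"slide": [0,0,20],"spin": 0}
    - {"fingers": 22,"slide": [0,0,27],"spin": 0}
    - {"fingers": 22,"slide": [0,0,32],"spin": 0}
    - {"fingers": 22,"slide": [0,0,37],"spin": 0}
    - {"fingers": 22,"slide": [0,0,38],"spin": 0}

```text
time_s: 25.9
eef_pos: [0.4322, 0.2251, 0.0411]
tcp_rot: [[-0.995, 0.104, 0.001], [0.104, 0.995, 0.0], [-0.001, 0.001, -1.0]]
wrist_force: [-0.3, 0.1, -0.7]
opening: 0.0292
finger_force: 39.6
```

```bash
python3 - <<'E'
from h import *
go(.4314,.2265,.0375,-5.7)
E
```

```text
t 25.9 slide [0.9 1.3 3.6] spin -0.3 q7 0.56
```

play_rows:
  plan:
    - {"fingers": 22,"slide": [1,1,1],"spin": 0}
    - {"fingers": 22,"slide": [1,1,2],"spin": 0}
    - {"fingers": 22,"slide": [1,1,3],"spin": 0}
    - {"fingers": 22,"slide": [1,1,4],"spin": 0}
    - {"fingers": 22,"slide": [1,1,4],"spin": 0}

```text
time_s: 26.52
eef_pos: [0.4311, 0.2261, 0.0375]
tcp_rot: [[-0.995, 0.104, 0.001], [0.104, 0.995, 0.0], [-0.001, 0.0, -1.0]]
wrist_force: [-0.6, -0.2, 6.9]
opening: 0.0291
finger_force: 40.5
```

Contact. I'll release, lift and back away for a final look.

play_rows:
  plan:
    - {"fingers": 55,"slide": [0,0,0],"spin": 0}
    - {"fingers": 100,"slide": [0,0,0],"spin": 0}
    - {"fingers": 100,"slide": [0,0,0],"spin": 0}
    - {"fingers": 100,"slide": [0,0,-20],"spin": 0}
    - {"fingers": 100,"slide": [0,0,-75],"spin": 0}

```text
time_s: 27.15
eef_pos: [0.4297, 0.2254, 0.1108]
tcp_rot: [[-0.995, 0.103, -0.004], [0.103, 0.995, -0.003], [0.004, -0.003, -1.0]]
wrist_force: [0.8, 0.8, 1.1]
opening: 0.0856
finger_force: 0.0
```

play_rows:
  plan:
    - {"fingers": 100,"slide": [0,0,-50],"spin": 0}
    - {"fingers": 100,"slide": [0,0,-100],"spin": 0}
    - {"fingers": 100,"slide": [0,-50,-130],"spin": 0}
    - {"fingers": 100,"slide": [0,-110,-130],"spin": 0}
    - {"fingers": 100,"slide": [0,-160,-130],"spin": 0}

```text
time_s: 27.78
eef_pos: [0.414, 0.0646, 0.2422]
tcp_rot: [[-0.995, 0.105, 0.001], [0.105, 0.995, -0.001], [-0.001, -0.0, -1.0]]
wrist_force: [-0.2, 0.1, -0.3]
opening: 0.0851
finger_force: 0.0
```

play_rows:
  plan:
    - {"fingers": 100,"slide": [0,-60,0],"spin": 0}
    - {"fingers": 100,"slide": [0,-120,0],"spin": 0}
    - {"fingers": 100,"slide": [0,-180,0],"spin": 0}
    - {"fingers": 100,"slide": [0,-180,0],"spin": 0}

```text
time_s: 28.28
eef_pos: [0.3939, -0.1176, 0.2414]
tcp_rot: [[-0.993, 0.116, -0.002], [0.116, 0.993, -0.002], [0.001, -0.002, -1.0]]
wrist_force: [0.0, 0.0, 0.4]
opening: 0.0854
finger_force: 0.0
```

```bash
python3 - <<'E'
from h import *
b=bot.read_camera('top');c=bot.read_camera('side')
x=np.hstack([cv2.resize(b[110:260,90:180],(360,600),interpolation=2),cv2.resize(c[240:370,120:310],(440,600*440//800+30),interpolation=2) if 0 else cv2.copyMakeBorder(cv2.resize(c[250:370,120:310],(430,272),interpolation=2),0,328,0,0,0)])
cv2.imwrite('pics/fin.png',x[:,:,::-1])
o=np.array([.5323,.2163]);a=np.radians(-5.7);R=np.array([[np.cos(a),-np.sin(a)],[np.sin(a),np.cos(a)]])
for cam in('top','side'):
 for q in('drum','box','jar','tube'):
  for d in bot.landmark_of(cam,q)[:3]:
   if d['centre'][1]>.1:print(cam,q,round(d['p'],2),np.round(d['centre'],4),'bay xy',np.round(R.T@(np.array(d['centre'][:2])-o)*1000))
print(bot.get_state()['eef_pos'])
E
```

```text
top drum 0.72 [0.6321 0.207  0.0125] bay xy [100.   1.]
top box 0.84 [0.5609 0.2138 0.0094] bay xy [29.  0.]
top jar 0.83 [0.5018 0.2198 0.0105] bay xy [-31.   0.]
top tube 0.75 [0.4251 0.23   0.0119] bay xy [-108.    3.]
side drum 0.67 [0.6308 0.204  0.0105] bay xy [99. -2.]
side box 0.8 [0.5637 0.2135 0.0101] bay xy [32.  0.]
side jar 0.69 [0.4968 0.2202 0.0127] bay xy [-36.   0.]
side tube 0.72 [0.43   0.2295 0.0132] bay xy [-103.    3.]
side tube 0.64 [ 0.5281  0.2108 -0.0045] bay xy [-4. -6.]
[ 0.39591816 -0.11127835  0.24177962]
```

View pics/fin.png

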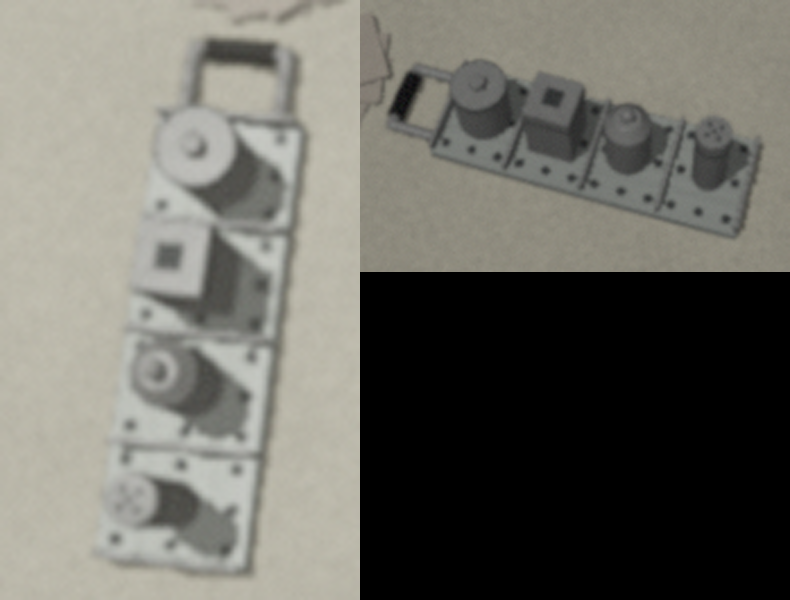

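Both views show all four containers upright and centred in their bays. From the handle they run drum, box, jar, tube, and the arm is clear.

```bash
python3 -c "
from cell import bot
print(bot.job_done())"
```

```text
the job is handed in; nothing more can be done
None
```

The job is handed in at about 28 s: all four containers stand upright and centred in the carrier in reverse order (drum, box, jar, tube from the handle), each set down gently, look-alikes untouched; the hand-in gave no verdict.

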